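Pack a thread crate and clamp its lid

TASK

Pack the thread order on the closing jig: first push the empty blue crate fully home so that it sits flush against both the far and the left aluminium stop, then put every thread spool that stands on the table into it, set the lid on so that it is fully seated, and last swing the red-handled bail all the way down over the lid. The crate must still be home against both stops at the end, and the cone, mug and carton are to be left where they are.

Things in the scene. Friction and masses are not known exactly. Their poses are not given: they have to be found in the camera images.
- jig: Closing jig fixed to the table (place and yaw vary): plywood baseboard 220 x 255 x 8 mm (own x -115..+105, y -155..+100 mm) with two aluminium stop rails, far and left, and two dark hinge posts 14 x 16 mm at x +88, y +-75, 94 mm high. Origin: on the table where the crate's centre is once home; a homed crate has axes parallel to the jig's and its origin at jig (0, 0, 8 mm).
- far_stop (a point): Middle of the far stop rail's contact face, at jig (60, 4, 23 mm), facing jig -x. Rail 178 mm long along jig y, 8 mm thick, top 38 mm above the table (30 above the board).
- left_stop (a point): Middle of the left stop rail's contact face, at jig (9, 85, 23 mm), facing jig -y. Rail 118 mm long along jig x, 8 mm thick, top 38 mm above the table.
- crate: Loose blue open crate 120 (own x) x 170 (own y) x 65 mm high, walls and floor 4 mm (inside 112 x 162, 61 deep), about 0.35 kg, on the jig's baseboard, 20-40 mm short of the far stop, 20-55 mm short of the left one, up to 0.15 rad askew. A 3 mm lip round the outside of the rim is look only. Origin: centre of its underside.
- lid: Loose crate lid, 0.18 kg: blue plate 128 (own x) x 178 (y) x 5 mm at z 8-13; below it a grey locating block 104 x 154 x 8 that drops between the crate's walls with 4 mm play a side; on top a white grip 44 (x) x 18 (y) mm at z 13-41. Origin: centre of the block's underside. Seated, its origin is 57 mm above the crate's; either way round fits. Starts right way up on the table.
- bail (a joint): Angle (rad) of the U-shaped steel hold-down bail hinged on the jig's posts: 0 = level over the seated lid (end stop), grows as it swings up, 1.57 = upright, 2.05 = leaning back (end stop). Starts at 1.65-1.8. A stiff hinge (0.25 N m friction) holds it where it is left; 2-3 N at the bar moves it. At 0 the bar clears a seated lid by 1 mm.
- bail_bar (a point): Middle of the bail's round crossbar, 12 mm thick, 150 mm long along jig y, its middle 70 mm red, 130 mm from the hinge axis; side arms 10 mm round at jig y +-75 mm. With the bail level it lies at jig (-42, 0, 85 mm), across the lid between the white grip and the near edge.
- bail_hinge (a point): On the bail's hinge axis midway between the posts, at jig (88, 0, 85 mm); axis parallel to jig y. At bail angle a the bar lies 130 mm from here in jig direction (-cos a, 0, sin a).
- spool_1: Spool of orange sewing thread with white end flanges: a rigid cylinder 40 mm in diameter, 45 mm tall, about 60 g, standing on the table at first. Origin: centre of the end it stands on, own z along its axis. None if absent in this start.
- spool_2: Spool of purple sewing thread with white end flanges: a rigid cylinder 40 mm in diameter, 45 mm tall, about 60 g, standing on the table at first. Origin: centre of the end it stands on, own z along its axis. None if absent in this start.
- spool_3: Spool of green sewing thread with white end flanges: a rigid cylinder 40 mm in diameter, 45 mm tall, about 60 g, standing on the table at first. Origin: centre of the end it stands on, own z along its axis. None if absent in this start.
- spool_4: Spool of yellow sewing thread with white end flanges: a rigid cylinder 40 mm in diameter, 45 mm tall, about 60 g, standing on the table at first. Origin: centre of the end it stands on, own z along its axis. None if absent in this start.
- spool_5: Spool of crimson sewing thread with white end flanges: a rigid cylinder 40 mm in diameter, 45 mm tall, about 60 g, standing on the table at first. Origin: centre of the end it stands on, own z along its axis. None if absent in this start.
- cone: Bystander: brown yarn cone 160 mm tall, 90 mm wide at its foot. Origin under its centre.
- mug: Bystander: white mug 80 mm wide, 90 mm tall. Origin under its centre.
- carton: Bystander: white and green paper carton 70 x 120 x 55 mm. Origin under its centre.
Things that resemble listed ones, but are neither listed nor needed, are in the scene too. What is shaped like the lid but black, green or yellow is not meant.

How it is judged:
By the outcome, as a careful person would: the job done as asked, in the order asked, and still so for the second after the job is handed in, with the robot touching nothing.
Of spool_1, spool_2, spool_3, spool_4, spool_5 only 2 to 4 are there at a start; the rules pass over those that are not, and their reading is None.
At some moment in a run one of spool_1, spool_2, spool_3, spool_4, spool_5, lid may be knocked a few centimetres aside while the robot is not near it.
Once in a run the grip may slacken for a moment while it holds something.
It also fails if it takes over 210 s, if anything falls off the work surface, if the arm or the gripper's body presses on something with over 40 N, if the wrist force passes 120 N, or if a joint passes its speed limit or range.

ROBOT

A 6-joint arm with a two-finger parallel gripper is mounted at the origin on the work surface. World frame = base frame: x ahead of the robot, y to its left, z up, the work surface at z = 0. Lengths are in mm, angles in rad, forces in N, time in s.
With the tool pointing down it reaches from about 400 to 825 mm from the base axis. Payload 7 kg.
Tool frame: the origin (TCP) lies on the mounting face of the last link; the fingertips stand 173 mm ahead of it and the grasp point (between the pads) lies 155 mm ahead of it; z points along the fingers, y is the line along which they close (so a half turn about z gives the same grasp; the last joint's range is limited). The gripper opens to 85 mm and grips with 20 to 120 N. Pads are 22 mm wide; open, the fingers measure 114 mm over their backs; the gripper's body (76 mm by 85 mm) begins 54 mm behind the grasp point. The pads swing forward as they close: fully open they stand 13 mm farther back than shut.
Start: joints at [-1.058, 0.359, 0.012, 0, -1.224, -0.288], TCP at [150.44, -658, 404.702] pointing down, gripper open.
Joint ranges: [-3.07, 3.07], [-1.43, 2.12], [-1.02, 1.25], [-3.03, 1.67], [-3.05, -0], [-3.03, 3.03]. Speed limits (rad/s): [2.39, 2.39, 3.01, 3.14, 3.14, 3.14].

INTERFACE

Orientations are given as a 3x3 rotation matrix whose columns are the frame's x, y, z axes.
In Python, from station import ctrl gives the robot as it stands. The module is installed in compiled form; this text tells all that it offers.
- The arm moves only by the shell command python3 -m crank 'ROWS' [FORCE]. ROWS is JSON, a list of rows, each an object of numbers: "fingers": the finger opening in mm, from 0 to 85.4; "tx", "ty", "tz": the shift along the tool's x, y, z in mm; "rx", "ry", "rz": the turn, a rotation vector about the tool's x, y, z in degrees. A call has 1 to 12 rows; each row shifts and turns the commanded pose from where the row before left it, along the tool's axes as they then stand; what a row does not reach is not made up. A row lasts 1/10 s, in which the tool goes at most 50 mm and 8.59 degrees, less where a joint would pass 70% of its speed; a pose out of reach is approached as far as the arm can. A call with a gripper value outside its range is refused whole. The fingers move at their own pace and stop on an object; FORCE is the grip in N (left out, the last holds). Time passes only in rows, so rows that do not move let the fingers close. It gives the time, the measured TCP pose, the force, the opening and the grip force at its end, in the units of the state.
- ctrl.observe(): the state, without advancing time (a new reading comes with each control period).
- ctrl.read_camera(name): name is "side" or "top"; returns a dict with "img" (480x640x3 uint8, blue, green, red), "mtx" (3x3 intrinsics, pixels), "R" (3x3) and "t" (3): a world point X has camera coordinates R X + t. Camera axes: x right, y down, z forward; pixel columns grow to the right and rows downward; lengths in mm; the calibration is good to about 2 mm. A picture is of the moment at which its call begins. There is no depth.
- ctrl.sign_off(): hands the job in; it is judged then, once.
The state is a dict: "clock": time; "q": joint angles; "qvel": joint speeds; "joint_torque": joint torques, N m; "ee_pos": TCP position; "orientation": TCP orientation; "ft_force": force on the tool from outside, world axes, zero at the start; "moment": the same for the moment, N m; "opening": finger opening in mm; "gripper_force": force on a finger pad.
Only numpy, scipy, OpenCV 4.12 (cv2) and the standard library are available. Lean on these libraries where they do the work, as an engineer would, in place of code of your own. Each camera call takes 0.05 s, during which the arm holds its last target. There are 200 camera calls.

## Working session

There is one attempt and no reset: what is moved stays moved. The work goes in short steps, Python scripts to look and compute and a shell command to move; the robot and the scene stay as the last step left them, time stands still between calls to the robot, and variables do not carry over. Pictures are saved under pics/ and viewed, at most 14 in all, crops included, and the job is handed in when it is done.

```bash
mkdir -p pics
python3 - <<'E'
from station import ctrl
import cv2,numpy as np
s=ctrl.observe();print(s['clock'],s['ee_pos'],np.round(s['orientation'],3).tolist(),s['opening'])
for n in('top','side'):
    c=ctrl.read_camera(n);cv2.imwrite(f'pics/{n}0.png',c['img']);print(n,c['mtx'].tolist(),np.round(c['R'],4).tolist(),c['t'], (-c['R'].T@c['t']))
E
```

```text
0.0 [ 150.42629977 -657.8275359   403.77724255] [[-0.975, -0.223, -0.0], [-0.223, 0.975, 0.002], [0.0, 0.002, -1.0]] 85.4114110873316
top [[449.26265866915224, 0.0, 325.4653572700963], [0.0, 449.26265866915224, 249.11317896749335], [0.0, 0.0, 1.0]] [[-0.0046, -1.0, 0.0049], [-0.9972, 0.0042, -0.075], [0.075, -0.0052, -0.9972]] [-107.52515842  518.07274689 1057.98794602] [ 436.76765258 -104.17666939 1094.38602143]
side [[469.1912255009777, 0.0, 308.25627169410757], [0.0, 469.1912255009777, 239.7452137667573], [0.0, 0.0, 1.0]] [[-0.8823, -0.4707, 0.0054], [-0.3655, 0.6778, -0.6379], [0.2967, -0.5648, -0.7701]] [ 421.55266396  314.83689144 1134.05158148] [ 150.58418799  625.49927139 1071.90343314]
```

View pics/top0.png

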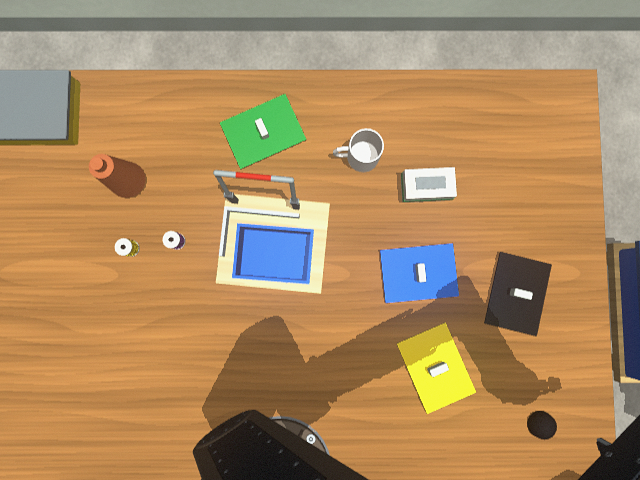

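View pics/side0.png

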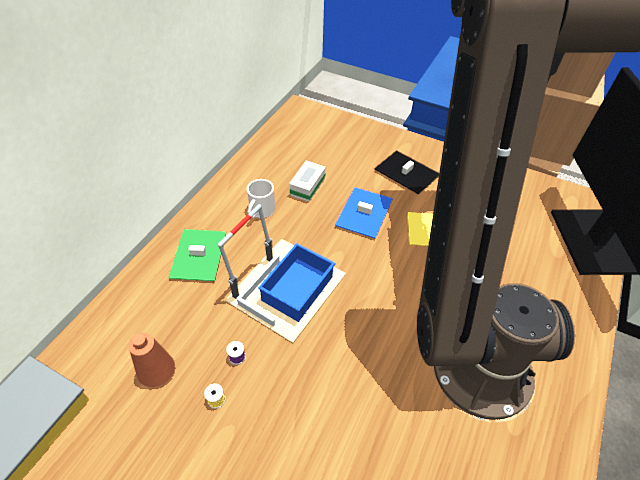

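Top view: the jig is at about (270,240), with the crate at (272,253) and the blue lid at (419,273). The yellow spool is at (124,247) and the purple at (172,240). Part of the table is hidden by the arm. Side view: the same two spools at (215,395) and (236,352). I'll zoom in for accuracy.

```bash
python3 - <<'E'
import cv2,numpy as np
a=cv2.imread('pics/top0.png')[165:300,205:340];b=cv2.imread('pics/side0.png')[235:345,220:355]
cv2.imwrite('pics/c_top.png',cv2.resize(a,None,fx=4.4,fy=4.4,interpolation=cv2.INTER_CUBIC))
cv2.imwrite('pics/c_side.png',cv2.resize(b,None,fx=5,fy=5,interpolation=cv2.INTER_CUBIC))
E
cat > h.py <<'E'
import cv2,numpy as np
from station import ctrl
def ray(c,u,v,z):
    d=c['R'].T@np.linalg.solve(c['mtx'],[u,v,1.]);o=-c['R'].T@c['t'];return o+d*(z-o[2])/d[2]
def proj(c,X):
    p=c['mtx']@(c['R']@np.asarray(X,float).T+c['t'][:,None]);return (p[:2]/p[2]).T
E
```

```text
(no output)
```

View pics/c_top.png

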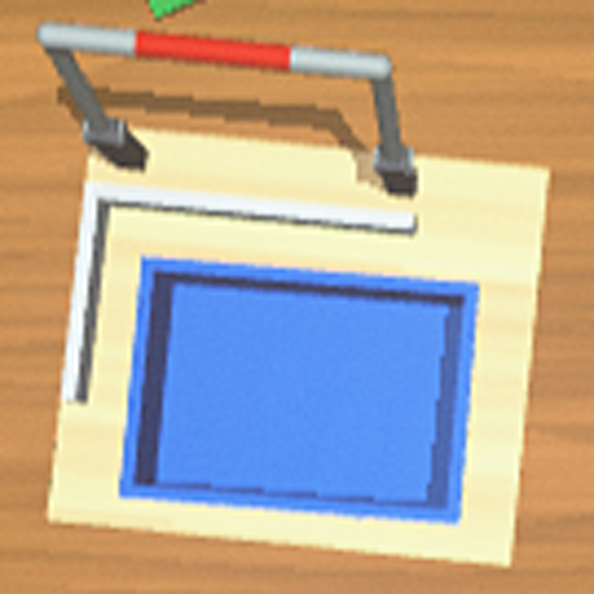

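View pics/c_side.png

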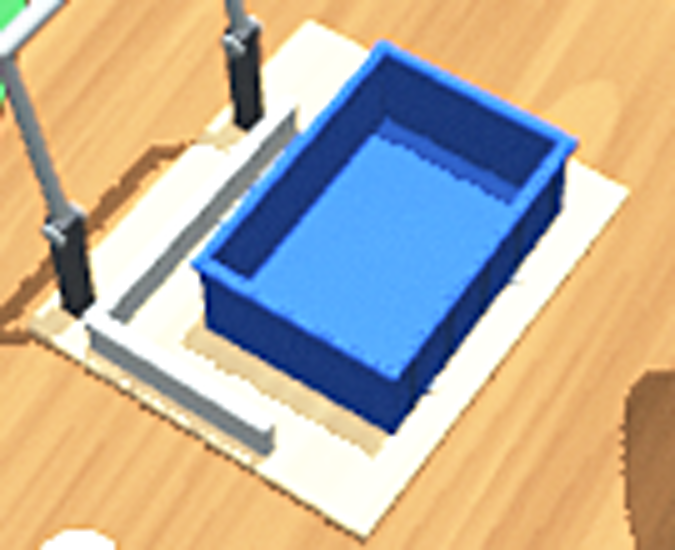

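Top crop: board corners at (550,170), (510,566) and (48,521), crate rim corners at (142,257), (478,284), (459,522) and (120,496), rail corner at (90,183). Side crop: board corners at (628,190), (365,540), (312,20) and (32,328). Next I fit the poses to these.

```bash
cat > fit.py <<'E'
from h import *
from scipy.optimize import least_squares
def place(p,L):
    c,s=np.cos(p[2]),np.sin(p[2]);L=np.asarray(L,float)
    return np.c_[p[0]+c*L[:,0]-s*L[:,1],p[1]+s*L[:,0]+c*L[:,1],L[:,2]]
def fit(obs,p0):
    f=lambda p:np.concatenate([(proj(c,place(p,L))-P).ravel() for c,L,P in obs])
    r=least_squares(f,p0,x_scale=[10,10,.1],loss='soft_l1');print(np.round(r.x,3),'res',np.round(r.fun,1).tolist());return r.x
E
python3 - <<'E'
from fit import *
T=ctrl.read_camera('top');S=ctrl.read_camera('side')
t=lambda P:np.array(P)/4.4+[205,165]-.4
s=lambda P:np.array(P)/5+[220,235]-.4
j=fit([(T,[(105,-155,8),(-115,-155,8),(-115,100,8),(68,93,38),(68,-85,38)],t([(550,170),(510,566),(48,521),(90,183),(415,213)])),
 (S,[(-115,-155,8),(-115,100,8),(105,-155,8),(105,100,8)],s([(628,190),(365,540),(312,20),(32,328)]))],[450,0,0])
k=fit([(T,[(63,88,73),(63,-88,73),(-63,-88,73),(-63,88,73)],t([(142,257),(478,284),(459,522),(120,496)])),
 (S,[(63,-88,73),(-63,-88,73),(63,88,73),(-60,85,8)],s([(384,42),(577,143),(194,264),(392,433)]))],j)
R=lambda a:np.array([[np.cos(a),-np.sin(a)],[np.sin(a),np.cos(a)]])
print('crate in jig',R(j[2]).T@(k[:2]-j[:2]),k[2]-j[2])
# bar
b=[ray(T,*t((40,32)),210),ray(T,*t((388,65)),210)];print('bar ends jig',[R(j[2]).T@(x[:2]-j[:2]) for x in b])
im=T['img'].astype(int);B,G,Rr=im[...,0],im[...,1],im[...,2]
def blob(m,box):
    k=np.zeros_like(m);x0,y0,x1,y1=box;k[y0:y1,x0:x1]=m[y0:y1,x0:x1]
    n,l,st,ce=cv2.connectedComponentsWithStats(k.astype(np.uint8));i=1+st[1:,4].argmax();return ce[i],st[i],l==i
m=(B>150)&(G<170)&(Rr<110)
ce,st,l=blob(m|((B>100)&(Rr<70)&(B>G+30)),(370,235,470,310))
rc=cv2.minAreaRect(np.argwhere(l)[:,::-1].astype(np.float32));q=cv2.boxPoints(rc)
print('lid',st,[np.round(ray(T,*x,13),1).tolist() for x in q])
w=(im.min(2)>185)
ce,st,_=blob(w,(405,255,435,290));print('grip',ce,st,ray(T,*ce,41))
for bx in((105,230,140,260),(158,225,190,255)):
    ce,st,_=blob(w,bx);print('spool',ce,st,np.round(ray(T,*ce,45),1))
E
```

```text
[ 5.42325e+02  4.42460e+01 -1.02000e-01] res [0.1, -0.0, 0.3, -0.0, -0.1, -0.2, -0.7, -0.1, 0.1, 0.5, 0.5, 0.4, 0.4, -0.6, -0.3, 0.2, -0.7, -0.4]
[ 5.04989e+02  1.06390e+01 -8.60000e-02] res [-0.0, -0.4, 0.3, -0.3, 0.0, 0.7, -0.3, 0.3, -0.3, -0.5, 0.4, -0.6, -0.9, -0.2, 0.6, 1.2]
crate in jig [-33.70442825 -37.24768753] 0.016815443207657238
bar ends jig [array([108.90086592,  81.08661571]), array([109.39018092, -77.63881374])]
lid [ 380  244   79   59 3683] [[515.7, -241.0, 13.0], [532.3, -419.0, 13.0], [404.4, -428.1, 13.0], [388.2, -251.7, 13.0]]
grip [421.48  272.568] [418 264   8  18 125] [ 459.9087949  -334.54158551   41.        ]
spool [122.85238095 246.52380952] [115 238  17  18 210] [523.8 364.1  45. ]
spool [170.647343   239.02898551] [163 231  17  17 207] [540.9 252.9  45. ]
```

```bash
cat > to.py <<'E'
# usage: to.py x y z [tool-x heading, deg]  -> rz (deg), then shift in tool axes after the turn
import sys;from h import *
from scipy.spatial.transform import Rotation as Ro
a=[float(v) for v in sys.argv[1:]]
s=ctrl.observe();R=np.array(s['orientation']);p=np.array(s['ee_pos'])
h=np.degrees(np.arctan2(R[1,0],R[0,0]));g=a[3] if len(a)>3 else h
w=(h-g+180)%360-180
Rn=R@Ro.from_rotvec([0,0,np.radians(w)]).as_matrix()
d=Rn.T@(np.array(a[:3])-p)
print('pos',p.round(1),'head %.2f'%h,'F',np.round(s['ft_force'],1),'open %.1f'%s['opening'],'t %.1f'%s['clock'],'tilt',np.round(R[2],3))
print('rz %.2f'%w,'txyz',d.round(1))
E
python3 to.py 415 -330 330 174.2
python3 - <<'E'
import numpy as np
j=np.array([542.325,44.246]);a=-.102
R=np.array([[np.cos(a),-np.sin(a)],[np.sin(a),np.cos(a)]])
k=np.array([504.99,10.64]);c=-.086
K=np.array([[np.cos(c),-np.sin(c)],[np.sin(c),np.cos(c)]])
print('pushx start',k+K@[-92,0]);
E
```

```text
pos [ 150.4 -657.9  404.1] head -167.12 F [-0.7  0.7 -0.8] open 85.6 t 0.2 tilt [ 0.     0.001 -1.   ]
rz 18.68 txyz [-230.1  352.9   74.3]
pushx start [413.33000637  18.54225075]
```

```bash
python3 -m crank '[{"rz":6.2,"fingers":0},{"rz":6.2},{"rz":6.28},{"tx":-25.6,"ty":39.2,"tz":8.3},{"tx":-25.6,"ty":39.2,"tz":8.3},{"tx":-25.6,"ty":39.2,"tz":8.3},{"tx":-25.6,"ty":39.2,"tz":8.3},{"tx":-25.6,"ty":39.2,"tz":8.3},{"tx":-25.6,"ty":39.2,"tz":8.3},{"tx":-25.6,"ty":39.2,"tz":8.3},{"tx":-25.6,"ty":39.2,"tz":8.3},{"tx":-25.6,"ty":39.2,"tz":8.3}]'; python3 to.py 413 18.5 330 174.2
```

```text
pos [ 150.4 -657.9  404.1] head -167.12 F [-0.7  0.7 -0.8] open 85.6 t 0.2 tilt [ 0.     0.001 -1.   ]
rz 18.68 txyz [-192.9  699.4   74.7]invalid input
```

Run:
```python
from h import *
a=ctrl.read_camera('top')['img'];b=ctrl.read_camera('side')['img']
cv2.imwrite('pics/two1.png',cv2.resize(np.vstack([a[300:],b]),None,fx=.88,fy=.88))
```

```text
(no output)
```

View pics/two1.png

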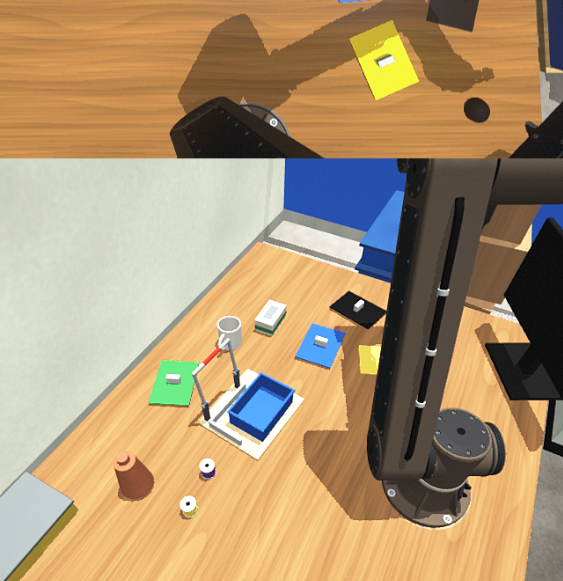

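The arm didn't move because the input was refused, so this view is unchanged. I'll try one smaller move to find the accepted format.

```bash
python3 -m crank '[{"rz":6.2,"fingers":0}]'; python3 -m crank '[{"fingers":0,"tx":0,"ty":0,"tz":0,"rx":0,"ry":0,"rz":6.2}]'; python3 to.py 415 -330 330 174.2
```

```text
clock: 0.4
ee_pos: [150.5, -658.0, 404.6]
orientation: [[-0.993, -0.116, -0.0], [-0.116, 0.993, 0.0], [0.0, 0.0, -1.0]]
ft_force: [-0.6, -0.7, -0.8]
opening: 73.1
gripper_force: 0.0
pos [ 150.5 -658.   404.6] head -173.36 F [-0.6 -0.7 -0.8] open 73.1 t 0.4 tilt [ 0.  0. -1.]
rz 12.44 txyz [-230.   353.    74.6]invalid input
```

```bash
python3 -m crank '[{"fingers":0,"tx":0,"ty":0,"tz":0,"rx":0,"ry":0,"rz":6.2},{"fingers":0,"tx":0,"ty":0,"tz":0,"rx":0,"ry":0,"rz":6.2},{"fingers":0,"tx":-25,"ty":39,"tz":8,"rx":0,"ry":0,"rz":0},{"fingers":0,"tx":-25,"ty":39,"tz":8,"rx":0,"ry":0,"rz":0},{"fingers":0,"tx":-25,"ty":39,"tz":8,"rx":0,"ry":0,"rz":0},{"fingers":0,"tx":-25,"ty":39,"tz":8,"rx":0,"ry":0,"rz":0},{"fingers":0,"tx":-25,"ty":39,"tz":8,"rx":0,"ry":0,"rz":0},{"fingers":0,"tx":-25,"ty":39,"tz":8,"rx":0,"ry":0,"rz":0},{"fingers":0,"tx":-25,"ty":39,"tz":8,"rx":0,"ry":0,"rz":0},{"fingers":0,"tx":-25,"ty":39,"tz":8,"rx":0,"ry":0,"rz":0},{"fingers":0,"tx":-25,"ty":39,"tz":8,"rx":0,"ry":0,"rz":0}]'; python3 to.py 413 18.5 330 174.2
```

```text
clock: 1.5
ee_pos: [410.2, -329.5, 332.7]
orientation: [[-0.995, 0.1, 0.001], [0.1, 0.995, -0.0], [-0.001, -0.0, -1.0]]
ft_force: [0.6, -0.4, 0.1]
opening: 0.2
gripper_force: 0.0
pos [ 410.2 -329.5  332.7] head 174.28 F [ 0.6 -0.4  0.1] open 0.2 t 1.5 tilt [-0.001 -0.    -1.   ]
rz 0.08 txyz [ 32.3 346.5   2.7]
```

Run:
```python
from h import *
a=ctrl.read_camera('top')['img'];b=ctrl.read_camera('side')['img']
cv2.imwrite('pics/two2.png',cv2.resize(np.vstack([a[200:],b[150:]]),None,fx=.95,fy=.95))
```

```text
(no output)
```

View pics/two2.png

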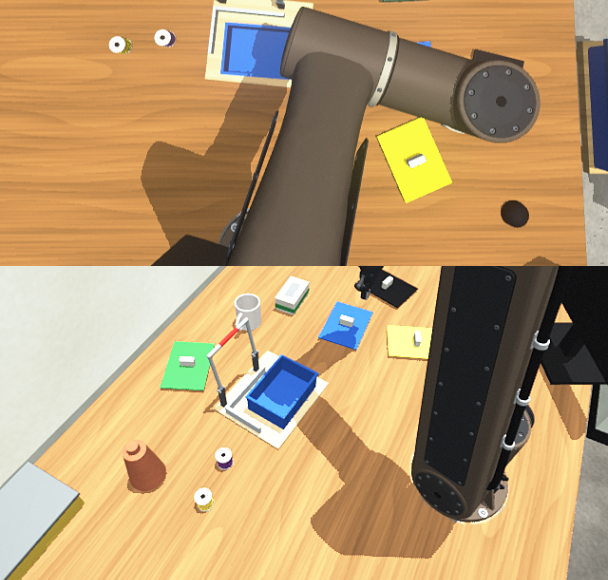

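Still only the yellow and purple spools, and nothing was hiding where the arm had been. Rows need all the keys. Next I go behind the crate's near wall.

```bash
python3 -m crank '[{"fingers":0,"tx":4.6,"ty":49.5,"tz":0.4,"rx":0,"ry":0,"rz":0},{"fingers":0,"tx":4.6,"ty":49.5,"tz":0.4,"rx":0,"ry":0,"rz":0},{"fingers":0,"tx":4.6,"ty":49.5,"tz":0.4,"rx":0,"ry":0,"rz":0},{"fingers":0,"tx":4.6,"ty":49.5,"tz":0.4,"rx":0,"ry":0,"rz":0},{"fingers":0,"tx":4.6,"ty":49.5,"tz":0.4,"rx":0,"ry":0,"rz":0},{"fingers":0,"tx":4.6,"ty":49.5,"tz":0.4,"rx":0,"ry":0,"rz":0},{"fingers":0,"tx":4.6,"ty":49.5,"tz":0.4,"rx":0,"ry":0,"rz":0},{"fingers":0,"tx":0,"ty":0,"tz":0,"rx":0,"ry":0,"rz":0}]'; python3 to.py 413 18.5 203 174.2
```

```text
clock: 2.4
ee_pos: [412.2, 21.4, 330.7]
orientation: [[-0.996, 0.093, 0.002], [0.093, 0.996, 0.001], [-0.002, 0.001, -1.0]]
ft_force: [-0.2, -1.1, -0.2]
opening: 0.2
gripper_force: 0.0
pos [412.2  21.4 330.7] head 174.67 F [-0.2 -1.1 -0.2] open 0.2 t 2.4 tilt [-0.002  0.001 -1.   ]
rz 0.47 txyz [ -0.8  -3.  127.7]
```

```bash
python3 -m crank '[{"fingers":0,"tx":0,"ty":-1.5,"tz":32,"rx":0,"ry":0,"rz":0.5},{"fingers":0,"tx":0,"ty":-1.5,"tz":32,"rx":0,"ry":0,"rz":0},{"fingers":0,"tx":0,"ty":0,"tz":32,"rx":0,"ry":0,"rz":0},{"fingers":0,"tx":0,"ty":0,"tz":31.5,"rx":0,"ry":0,"rz":0},{"fingers":0,"tx":-5,"ty":0,"tz":0,"rx":0,"ry":0,"rz":0},{"fingers":0,"tx":-5,"ty":0,"tz":0,"rx":0,"ry":0,"rz":0},{"fingers":0,"tx":-5,"ty":0,"tz":0,"rx":0,"ry":0,"rz":0},{"fingers":0,"tx":-5,"ty":0,"tz":0,"rx":0,"ry":0,"rz":0},{"fingers":0,"tx":-5,"ty":0,"tz":0,"rx":0,"ry":0,"rz":0},{"fingers":0,"tx":-5,"ty":0,"tz":0,"rx":0,"ry":0,"rz":0},{"fingers":0,"tx":-5,"ty":0,"tz":0,"rx":0,"ry":0,"rz":0}]'
python3 -m crank '[{"fingers":0,"tx":-5,"ty":0,"tz":0,"rx":0,"ry":0,"rz":0},{"fingers":0,"tx":-5,"ty":0,"tz":0,"rx":0,"ry":0,"rz":0},{"fingers":0,"tx":-3,"ty":0,"tz":0,"rx":0,"ry":0,"rz":0}]'
```

```text
clock: 3.5
ee_pos: [446.6, 9.9, 202.7]
orientation: [[-0.994, 0.108, 0.0], [0.108, 0.994, 0.0], [-0.0, 0.0, -1.0]]
ft_force: [-2.1, 0.1, 1.1]
opening: 0.0
gripper_force: 0.0
clock: 3.8
ee_pos: [459.7, 8.6, 202.4]
orientation: [[-0.994, 0.108, 0.0], [0.108, 0.994, -0.0], [-0.0, -0.0, -1.0]]
ft_force: [-2.8, 0.8, 1.2]
opening: 0.0
gripper_force: 0.0
```

```bash
python3 -m crank '[{"fingers":0,"tx":-2.5,"ty":0,"tz":0,"rx":0,"ry":0,"rz":0},{"fingers":0,"tx":-2,"ty":0,"tz":0,"rx":0,"ry":0,"rz":0},{"fingers":0,"tx":-1,"ty":0,"tz":0,"rx":0,"ry":0,"rz":0}]'
python3 -m crank '[{"fingers":0,"tx":-1,"ty":0,"tz":0,"rx":0,"ry":0,"rz":0},{"fingers":0,"tx":0,"ty":0,"tz":0,"rx":0,"ry":0,"rz":0}]'
python3 -m crank '[{"fingers":0,"tx":-1,"ty":0,"tz":0,"rx":0,"ry":0,"rz":0},{"fingers":0,"tx":0,"ty":0,"tz":0,"rx":0,"ry":0,"rz":0}]'
```

```text
clock: 4.1
ee_pos: [464.8, 8.0, 202.3]
orientation: [[-0.994, 0.108, -0.0], [0.108, 0.994, -0.0], [0.0, -0.0, -1.0]]
ft_force: [-3.4, 1.5, 1.0]
opening: -0.2
gripper_force: 0.0
clock: 4.3
ee_pos: [465.0, 7.7, 202.2]
orientation: [[-0.994, 0.109, -0.002], [0.109, 0.994, -0.0], [0.002, -0.001, -1.0]]
ft_force: [-4.8, 1.3, 0.9]
opening: 0.3
gripper_force: 0.0
clock: 4.5
ee_pos: [465.4, 7.5, 201.9]
orientation: [[-0.994, 0.109, -0.003], [0.109, 0.994, -0.001], [0.003, -0.001, -1.0]]
ft_force: [-7.1, 1.9, 0.6]
opening: -0.2
gripper_force: 0.0
```

```bash
python3 -m crank '[{"fingers":0,"tx":-2,"ty":0,"tz":0,"rx":0,"ry":0,"rz":0},{"fingers":0,"tx":-1,"ty":0,"tz":0,"rx":0,"ry":0,"rz":0},{"fingers":0,"tx":0,"ty":0,"tz":0,"rx":0,"ry":0,"rz":0}]'
python3 - <<'E'
from h import *
j=np.array([542.325,44.246]);a=-.102;R=np.array([[np.cos(a),-np.sin(a)],[np.sin(a),np.cos(a)]])
p=ctrl.observe()['ee_pos'];print('tcp jig',R.T@(p[:2]-j))
for q in((-120,-130),(10,-130)):print(q,(R@q+j).round(1))
E
```

```text
clock: 4.8
ee_pos: [466.2, 6.5, 201.0]
orientation: [[-0.994, 0.11, -0.008], [0.11, 0.994, -0.002], [0.008, -0.003, -1.0]]
ft_force: [-15.7, 4.2, 3.2]
opening: -0.4
gripper_force: 0.0
tcp jig [-71.90243821 -45.2531745 ]
(-120, -130) [409.7 -72.9]
(10, -130) [539.  -86.1]
```

```bash
python3 -m crank '[{"fingers":0,"tx":10,"ty":0,"tz":0,"rx":0,"ry":0,"rz":0},{"fingers":0,"tx":20,"ty":0,"tz":0,"rx":0,"ry":0,"rz":0},{"fingers":0,"tx":0,"ty":0,"tz":-45,"rx":0,"ry":0,"rz":0},{"fingers":0,"tx":0,"ty":0,"tz":-45,"rx":0,"ry":0,"rz":0},{"fingers":0,"tx":0,"ty":0,"tz":0,"rx":0,"ry":0,"rz":0}]'; python3 to.py 526.0 -114.9 290 174.16
```

```text
clock: 5.3
ee_pos: [442.0, 11.7, 298.3]
orientation: [[-0.994, 0.106, 0.012], [0.107, 0.994, 0.004], [-0.011, 0.005, -1.0]]
ft_force: [0.8, 1.1, -1.0]
opening: -0.1
gripper_force: 0.0
pos [442.   11.7 298.3] head 173.88 F [ 0.8  1.1 -1. ] open -0.1 t 5.3 tilt [-0.011  0.005 -1.   ]
rz -0.28 txyz [ -96.3 -117.4    8.8]
```

```bash
python3 -m crank '[{"fingers":0,"tx":-24,"ty":-29.5,"tz":2,"rx":0,"ry":0,"rz":-0.28},{"fingers":0,"tx":-24,"ty":-29.5,"tz":2,"rx":0,"ry":0,"rz":0},{"fingers":0,"tx":-24,"ty":-29.5,"tz":2,"rx":0,"ry":0,"rz":0},{"fingers":0,"tx":-24,"ty":-29.5,"tz":2,"rx":0,"ry":0,"rz":0},{"fingers":0,"tx":0,"ty":0,"tz":0,"rx":0,"ry":0,"rz":0},{"fingers":0,"tx":0,"ty":0,"tz":0,"rx":0,"ry":0,"rz":0}]'; python3 to.py 526.0 -114.9 203 174.16
```

```text
clock: 5.9
ee_pos: [523.2, -117.4, 284.1]
orientation: [[-0.994, 0.105, 0.0], [0.105, 0.994, -0.0], [-0.0, -0.0, -1.0]]
ft_force: [-1.5, 1.4, -0.3]
opening: -0.4
gripper_force: 0.0
pos [ 523.2 -117.4  284.1] head 173.95 F [-1.5  1.4 -0.3] open -0.4 t 5.9 tilt [-0. -0. -1.]
rz -0.21 txyz [-2.5  2.7 81.1]
```

```bash
python3 -m crank '[{"fingers":0,"tx":-2.5,"ty":0,"tz":40,"rx":0,"ry":0,"rz":0},{"fingers":0,"tx":0,"ty":0,"tz":41,"rx":0,"ry":0,"rz":0},{"fingers":0,"tx":0,"ty":7,"tz":0,"rx":0,"ry":0,"rz":0},{"fingers":0,"tx":0,"ty":7,"tz":0,"rx":0,"ry":0,"rz":0},{"fingers":0,"tx":0,"ty":6,"tz":0,"rx":0,"ry":0,"rz":0},{"fingers":0,"tx":0,"ty":5,"tz":0,"rx":0,"ry":0,"rz":0},{"fingers":0,"tx":0,"ty":5,"tz":0,"rx":0,"ry":0,"rz":0},{"fingers":0,"tx":0,"ty":5,"tz":0,"rx":0,"ry":0,"rz":0},{"fingers":0,"tx":0,"ty":5,"tz":0,"rx":0,"ry":0,"rz":0},{"fingers":0,"tx":0,"ty":5,"tz":0,"rx":0,"ry":0,"rz":0},{"fingers":0,"tx":0,"ty":5,"tz":0,"rx":0,"ry":0,"rz":0}]'
cat > jp.py <<'E'
from h import *
j=np.array([542.325,44.246]);a=-.102;R=np.array([[np.cos(a),-np.sin(a)],[np.sin(a),np.cos(a)]])
s=ctrl.observe();print('tcp jig',(R.T@(s['ee_pos'][:2]-j)).round(1),'F jig',(R.T@s['ft_force'][:2]).round(1))
E
python3 jp.py
```

```text
clock: 7.0
ee_pos: [531.3, -67.3, 205.4]
orientation: [[-0.995, 0.103, 0.003], [0.103, 0.995, -0.0], [-0.003, -0.0, -1.0]]
ft_force: [-0.8, -6.8, 9.1]
opening: 0.2
gripper_force: 5.6
tcp jig [   0.4 -112. ] F jig [-0.1 -6.8]
```

```bash
python3 -m crank '[{"fingers":0,"tx":0,"ty":4,"tz":0,"rx":0,"ry":0,"rz":0},{"fingers":0,"tx":0,"ty":3,"tz":0,"rx":0,"ry":0,"rz":0},{"fingers":0,"tx":0,"ty":2,"tz":0,"rx":0,"ry":0,"rz":0}]';python3 jp.py
python3 -m crank '[{"fingers":0,"tx":0,"ty":2,"tz":0,"rx":0,"ry":0,"rz":0},{"fingers":0,"tx":0,"ty":0,"tz":0,"rx":0,"ry":0,"rz":0}]';python3 jp.py
```

```text
clock: 7.3
ee_pos: [532.1, -58.9, 205.4]
orientation: [[-0.995, 0.103, 0.002], [0.103, 0.995, -0.002], [-0.002, -0.001, -1.0]]
ft_force: [0.3, -20.9, 10.4]
opening: -0.1
gripper_force: 9.7
tcp jig [   0.3 -103.7] F jig [  2.4 -20.8]
clock: 7.5
ee_pos: [532.1, -58.2, 205.7]
orientation: [[-0.995, 0.103, 0.002], [0.103, 0.995, -0.003], [-0.002, -0.003, -1.0]]
ft_force: [0.0, -22.3, 12.1]
opening: -0.3
gripper_force: 10.6
tcp jig [   0.3 -102.9] F jig [  2.3 -22.2]
```

```bash
python3 -m crank '[{"fingers":0,"tx":0,"ty":-10,"tz":0,"rx":0,"ry":0,"rz":0},{"fingers":0,"tx":0,"ty":-20,"tz":0,"rx":0,"ry":0,"rz":0},{"fingers":60,"tx":0,"ty":0,"tz":-45,"rx":0,"ry":0,"rz":0},{"fingers":60,"tx":0,"ty":0,"tz":-45,"rx":0,"ry":0,"rz":0},{"fingers":60,"tx":0,"ty":0,"tz":0,"rx":0,"ry":0,"rz":0},{"fingers":60,"tx":0,"ty":0,"tz":0,"rx":0,"ry":0,"rz":0}]'; python3 to.py 540.9 252.9 290 174.16
```

```text
clock: 8.1
ee_pos: [528.9, -85.8, 295.3]
orientation: [[-0.995, 0.104, 0.004], [0.104, 0.995, 0.001], [-0.004, 0.002, -1.0]]
ft_force: [-0.9, 0.5, 0.0]
opening: 58.2
gripper_force: 0.0
pos [528.9 -85.8 295.3] head 174.05 F [-0.9  0.5  0. ] open 58.2 t 8.1 tilt [-0.004  0.002 -1.   ]
rz -0.11 txyz [ 22.5 338.1   5.8]
```

```bash
python3 -m crank '[{"fingers":70,"tx":3,"ty":48,"tz":0,"rx":0,"ry":0,"rz":0},{"fingers":70,"tx":3,"ty":48,"tz":0,"rx":0,"ry":0,"rz":0},{"fingers":70,"tx":3,"ty":48,"tz":0,"rx":0,"ry":0,"rz":0},{"fingers":70,"tx":3,"ty":48,"tz":0,"rx":0,"ry":0,"rz":0},{"fingers":70,"tx":3,"ty":48,"tz":0,"rx":0,"ry":0,"rz":0},{"fingers":70,"tx":3,"ty":48,"tz":0,"rx":0,"ry":0,"rz":0},{"fingers":70,"tx":4,"ty":49,"tz":0,"rx":0,"ry":0,"rz":0},{"fingers":70,"tx":0,"ty":0,"tz":0,"rx":0,"ry":0,"rz":0},{"fingers":70,"tx":0,"ty":0,"tz":0,"rx":0,"ry":0,"rz":0}]'; python3 to.py 540.9 252.9 190 174.16
python3 - <<'E'
from h import *
a=ctrl.read_camera('top')['img'];b=ctrl.read_camera('side')['img']
cv2.imwrite('pics/two3.png',cv2.resize(np.vstack([a[140:340,50:450],b[180:430,90:490]]),None,fx=1.3,fy=1.3))
cv2.imwrite('pics/t3.png',a);cv2.imwrite('pics/s3.png',b)
E
```

```text
clock: 9.0
ee_pos: [540.9, 252.7, 291.9]
orientation: [[-0.995, 0.101, -0.002], [0.101, 0.995, -0.001], [0.002, -0.001, -1.0]]
ft_force: [0.0, 0.1, -0.9]
opening: 70.3
gripper_force: 0.0
pos [540.9 252.7 291.9] head 174.19 F [ 0.   0.1 -0.9] open 70.3 t 9.0 tilt [ 0.002 -0.001 -1.   ]
rz 0.03 txyz [ -0.2   0.4 101.9]
```

View pics/two3.png

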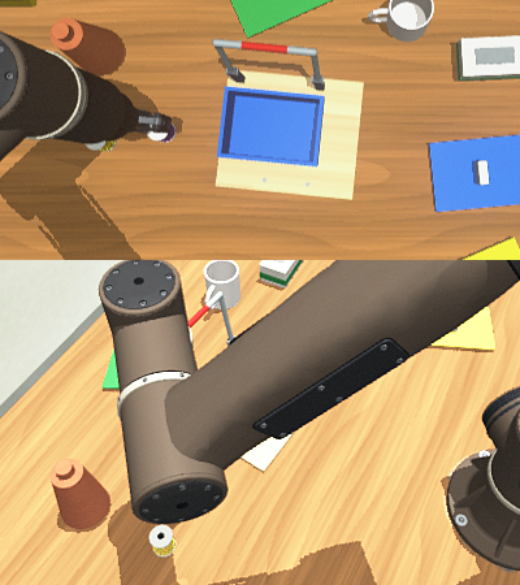

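The crate looks tight in the rail corner (crop ~(217-324, 86-167)), and the gripper is over the purple spool at ~(160,130). I'll check the crate numerically and pick up the purple spool.

```bash
cat > crate.py <<'E'
from fit import *
import sys
c=cv2.imread(sys.argv[1]).astype(int);T=ctrl.read_camera('top')
B,G,Rr=c[...,0],c[...,1],c[...,2];m=((B>Rr+60)&(B>G+25)).astype(np.uint8);m[:,:205]=0;m[:,345:]=0;m[:190]=0;m[300:]=0
n,l,st,ce=cv2.connectedComponentsWithStats(m);i=1+st[1:,4].argmax()
h=cv2.convexHull(np.argwhere(l==i)[:,::-1].astype(np.int32))
q=cv2.boxPoints(cv2.minAreaRect(h));print(q.tolist())
j=np.array([542.325,44.246,-.102])
L=np.array([(63,88,73),(63,-88,73),(-63,-88,73),(-63,88,73)],float)
P=proj(T,place(j,L));print('expected if home',P.round(1).tolist())
E
python3 crate.py pics/t3.png
python3 -m crank '[{"fingers":70,"tx":0,"ty":0,"tz":35,"rx":0,"ry":0,"rz":0},{"fingers":70,"tx":0,"ty":0,"tz":35,"rx":0,"ry":0,"rz":0},{"fingers":70,"tx":0,"ty":0,"tz":32,"rx":0,"ry":0,"rz":0},{"fingers":30,"tx":0,"ty":0,"tz":0,"rx":0,"ry":0,"rz":0},{"fingers":30,"tx":0,"ty":0,"tz":0,"rx":0,"ry":0,"rz":0},{"fingers":30,"tx":0,"ty":0,"tz":0,"rx":0,"ry":0,"rz":0},{"fingers":30,"tx":0,"ty":0,"tz":0,"rx":0,"ry":0,"rz":0},{"fingers":30,"tx":0,"ty":0,"tz":0,"rx":0,"ry":0,"rz":0}]' 40
```

```text
[[216.39312744140625, 260.1698303222656], [221.7335662841797, 205.87545776367188], [298.93743896484375, 213.46926879882812], [293.59698486328125, 267.7636413574219]]
expected if home [[222.9, 205.9], [299.2, 213.4], [293.6, 268.1], [216.5, 260.5]]
clock: 9.95
ee_pos: [541.9, 251.6, 192.8]
orientation: [[-0.995, 0.104, 0.002], [0.104, 0.995, 0.002], [-0.002, 0.002, -1.0]]
ft_force: [-0.0, -0.1, -0.1]
opening: 39.2
gripper_force: 40.2
```

```bash
python3 -m crank '[{"fingers":30,"tx":0,"ty":0,"tz":-40,"rx":0,"ry":0,"rz":0},{"fingers":30,"tx":0,"ty":0,"tz":-40,"rx":0,"ry":0,"rz":0},{"fingers":30,"tx":0,"ty":0,"tz":-35,"rx":0,"ry":0,"rz":0},{"fingers":30,"tx":0,"ty":0,"tz":0,"rx":0,"ry":0,"rz":0}]'; python3 to.py 541.4 84.5 307 174.16
```

```text
clock: 10.35
ee_pos: [542.9, 252.4, 312.9]
orientation: [[-0.995, 0.102, 0.008], [0.102, 0.995, 0.006], [-0.008, 0.007, -1.0]]
ft_force: [0.1, 0.5, -1.2]
opening: 38.8
gripper_force: 40.6
pos [542.9 252.4 312.9] head 174.12 F [ 0.1  0.5 -1.2] open 38.8 t 10.3 tilt [-0.008  0.007 -1.   ]
rz -0.04 txyz [ -15.5 -167.2    4.8]
```

```bash
python3 -m crank '[{"fingers":30,"tx":-3.5,"ty":-33,"tz":0,"rx":0,"ry":0,"rz":0},{"fingers":30,"tx":-3.5,"ty":-33,"tz":0,"rx":0,"ry":0,"rz":0},{"fingers":30,"tx":-3.5,"ty":-34,"tz":0,"rx":0,"ry":0,"rz":0},{"fingers":30,"tx":-3.5,"ty":-34,"tz":0,"rx":0,"ry":0,"rz":0},{"fingers":30,"tx":-3,"ty":-33.5,"tz":0,"rx":0,"ry":0,"rz":0},{"fingers":30,"tx":0,"ty":0,"tz":0,"rx":0,"ry":0,"rz":0},{"fingers":30,"tx":0,"ty":0,"tz":0,"rx":0,"ry":0,"rz":0}]'; python3 to.py 541.4 84.5 206.5 174.16;python3 jp.py
```

```text
clock: 11.05
ee_pos: [541.1, 82.3, 306.7]
orientation: [[-0.994, 0.105, 0.001], [0.105, 0.994, 0.0], [-0.001, 0.001, -1.0]]
ft_force: [0.1, 0.7, -1.6]
opening: 38.8
gripper_force: 40.7
pos [541.1  82.3 306.7] head 173.97 F [ 0.1  0.7 -1.6] open 38.8 t 11.1 tilt [-0.001  0.001 -1.   ]
rz -0.19 txyz [ -0.    2.2 100.2]
tcp jig [-5.1 37.7] F jig [0.  0.7]
```

```bash
python3 -m crank '[{"fingers":30,"tx":0,"ty":1,"tz":35,"rx":0,"ry":0,"rz":0},{"fingers":30,"tx":0,"ty":0,"tz":35,"rx":0,"ry":0,"rz":0},{"fingers":30,"tx":0,"ty":0,"tz":22,"rx":0,"ry":0,"rz":0},{"fingers":30,"tx":0,"ty":0,"tz":6,"rx":0,"ry":0,"rz":0},{"fingers":30,"tx":0,"ty":0,"tz":1.5,"rx":0,"ry":0,"rz":0}]'
python3 -m crank '[{"fingers":54,"tx":0,"ty":0,"tz":0,"rx":0,"ry":0,"rz":0},{"fingers":54,"tx":0,"ty":0,"tz":0,"rx":0,"ry":0,"rz":0},{"fingers":54,"tx":0,"ty":0,"tz":-10,"rx":0,"ry":0,"rz":0},{"fingers":54,"tx":0,"ty":0,"tz":-30,"rx":0,"ry":0,"rz":0},{"fingers":54,"tx":0,"ty":0,"tz":-40,"rx":0,"ry":0,"rz":0},{"fingers":70,"tx":0,"ty":0,"tz":-20,"rx":0,"ry":0,"rz":0},{"fingers":70,"tx":0,"ty":0,"tz":0,"rx":0,"ry":0,"rz":0}]'; python3 to.py 523.8 364.1 307 174.16
```

```text
clock: 11.55
ee_pos: [541.4, 84.7, 206.4]
orientation: [[-0.995, 0.102, -0.001], [0.102, 0.995, -0.001], [0.001, -0.001, -1.0]]
ft_force: [-0.9, 0.9, -0.2]
opening: 39.0
gripper_force: 40.7
clock: 12.25
ee_pos: [542.5, 84.5, 312.3]
orientation: [[-0.995, 0.103, 0.008], [0.103, 0.995, 0.004], [-0.008, 0.005, -1.0]]
ft_force: [0.4, -0.4, -0.2]
opening: 69.9
gripper_force: 0.0
pos [542.5  84.5 312.3] head 174.10 F [ 0.4 -0.4 -0.2] open 69.9 t 12.2 tilt [-0.008  0.005 -1.   ]
rz -0.06 txyz [ 47.  276.2   6.2]
```

```bash
cat > sp.py <<'E'
from h import *
import sys
T=ctrl.read_camera('top');im=T['img'];cv2.imwrite('pics/last.png',im);w=(im.min(2)>170).astype(np.uint8);w[:200]=0
n,l,st,ce=cv2.connectedComponentsWithStats(w)
for i in range(1,n):
    if 90<st[i,4]<350 and st[i,2]<30: print(st[i],np.round(ray(T,*ce[i],45),1))
E
python3 sp.py
python3 -m crank '[{"fingers":70,"tx":7,"ty":45,"tz":0,"rx":0,"ry":0,"rz":0},{"fingers":70,"tx":8,"ty":46,"tz":0,"rx":0,"ry":0,"rz":0},{"fingers":70,"tx":8,"ty":46,"tz":0,"rx":0,"ry":0,"rz":0},{"fingers":70,"tx":8,"ty":46,"tz":0,"rx":0,"ry":0,"rz":0},{"fingers":70,"tx":8,"ty":46,"tz":0,"rx":0,"ry":0,"rz":0},{"fingers":70,"tx":8,"ty":46,"tz":0,"rx":0,"ry":0,"rz":0},{"fingers":70,"tx":0,"ty":0,"tz":0,"rx":0,"ry":0,"rz":0},{"fingers":70,"tx":0,"ty":0,"tz":0,"rx":0,"ry":0,"rz":0}]';python3 to.py 523.8 364.1 192.5 174.16
```

```text
[234 239  16   9 102] [531.7  87.2  45. ]
[418 263   8  19 129] [ 460.3 -333.7   45. ]
[514 288  19  12 136] [ 409.7 -569.    45. ]
[430 363  19  14 139] [ 236.5 -369.3   45. ]
[615 413  21  37 185] [  87.7 -786.9   45. ]
[627 414  13  15  96] [ 116.8 -811.9   45. ]
clock: 13.1
ee_pos: [522.4, 363.4, 306.1]
orientation: [[-0.995, 0.102, -0.001], [0.102, 0.995, -0.001], [0.001, -0.001, -1.0]]
ft_force: [0.9, -0.7, -0.9]
opening: 69.5
gripper_force: 0.0
pos [522.4 363.4 306.1] head 174.16 F [ 0.9 -0.7 -0.9] open 69.5 t 13.1 tilt [ 0.001 -0.001 -1.   ]
rz -0.00 txyz [ -1.5   0.9 113.5]
```

Run:
```python
from h import *
T=ctrl.read_camera('top');S=ctrl.read_camera('side');print(proj(T,[[523.8,364.1,45]]),proj(S,[[523.8,364.1,45]]))
cv2.imwrite('pics/two4.png',cv2.resize(np.vstack([cv2.imread('pics/last.png')[200:300,50:350],T['img'][180:300,50:350],S['img'][280:450,100:400]]),None,fx=1.5,fy=1.5))
```

```text
[[122.84633562 246.50308165]] [[213.56983577 392.45044112]]
```

View pics/two4.png

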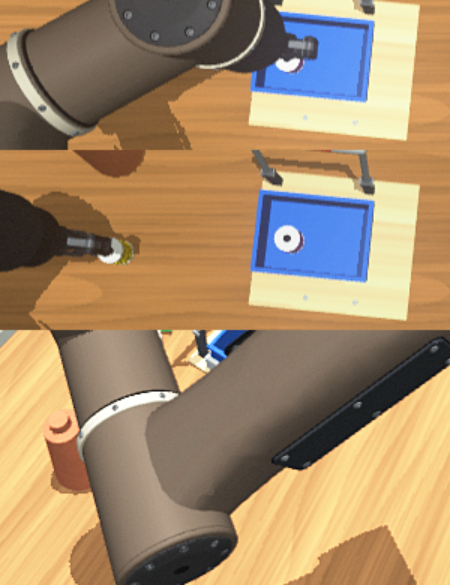

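The purple spool stands in the crate. The yellow one's right edge (crop ~(120,252)) fits its earlier position, so I pick it up.

```bash
python3 -m crank '[{"fingers":70,"tx":-1.5,"ty":1,"tz":38,"rx":0,"ry":0,"rz":0},{"fingers":70,"tx":0,"ty":0,"tz":38,"rx":0,"ry":0,"rz":0},{"fingers":70,"tx":0,"ty":0,"tz":37,"rx":0,"ry":0,"rz":0},{"fingers":30,"tx":0,"ty":0,"tz":0,"rx":0,"ry":0,"rz":0},{"fingers":30,"tx":0,"ty":0,"tz":0,"rx":0,"ry":0,"rz":0},{"fingers":30,"tx":0,"ty":0,"tz":0,"rx":0,"ry":0,"rz":0},{"fingers":30,"tx":0,"ty":0,"tz":0,"rx":0,"ry":0,"rz":0},{"fingers":30,"tx":0,"ty":0,"tz":0,"rx":0,"ry":0,"rz":0}]' 40
python3 -m crank '[{"fingers":30,"tx":0,"ty":0,"tz":-40,"rx":0,"ry":0,"rz":0},{"fingers":30,"tx":0,"ty":0,"tz":-40,"rx":0,"ry":0,"rz":0},{"fingers":30,"tx":0,"ty":0,"tz":-35,"rx":0,"ry":0,"rz":0},{"fingers":30,"tx":0,"ty":0,"tz":0,"rx":0,"ry":0,"rz":0},{"fingers":30,"tx":0,"ty":0,"tz":0,"rx":0,"ry":0,"rz":0}]'
python3 to.py 533.3 4.9 307 174.16
```

```text
clock: 14.0
ee_pos: [524.9, 363.5, 195.6]
orientation: [[-0.995, 0.103, 0.002], [0.103, 0.995, 0.002], [-0.001, 0.002, -1.0]]
ft_force: [0.0, -0.2, -0.4]
opening: 38.8
gripper_force: 40.6
clock: 14.5
ee_pos: [524.5, 363.3, 310.8]
orientation: [[-0.995, 0.103, 0.002], [0.103, 0.995, 0.003], [-0.002, 0.003, -1.0]]
ft_force: [0.4, 0.3, -1.8]
opening: 38.5
gripper_force: 40.7
pos [524.5 363.3 310.8] head 174.06 F [ 0.4  0.3 -1.8] open 38.5 t 14.5 tilt [-0.002  0.003 -1.   ]
rz -0.10 txyz [ -45.2 -355.7    2.8]
```

```bash
python3 -m crank '[{"fingers":30,"tx":-5.5,"ty":-44,"tz":0,"rx":0,"ry":0,"rz":0},{"fingers":30,"tx":-5.5,"ty":-44.5,"tz":0,"rx":0,"ry":0,"rz":0},{"fingers":30,"tx":-5.5,"ty":-44.5,"tz":0,"rx":0,"ry":0,"rz":0},{"fingers":30,"tx":-5.5,"ty":-44.5,"tz":0,"rx":0,"ry":0,"rz":0},{"fingers":30,"tx":-5.5,"ty":-44.5,"tz":0,"rx":0,"ry":0,"rz":0},{"fingers":30,"tx":-5.5,"ty":-44.5,"tz":0,"rx":0,"ry":0,"rz":0},{"fingers":30,"tx":-6,"ty":-44.5,"tz":0,"rx":0,"ry":0,"rz":0},{"fingers":30,"tx":-6,"ty":-44.5,"tz":0,"rx":0,"ry":0,"rz":0},{"fingers":30,"tx":0,"ty":0,"tz":0,"rx":0,"ry":0,"rz":0},{"fingers":30,"tx":0,"ty":0,"tz":0,"rx":0,"ry":0,"rz":0}]'; python3 to.py 533.3 4.9 208.5 174.16;python3 jp.py
```

```text
clock: 15.5
ee_pos: [532.1, 3.7, 308.1]
orientation: [[-0.994, 0.106, -0.002], [0.106, 0.994, -0.0], [0.002, -0.001, -1.0]]
ft_force: [0.5, 0.5, -1.1]
opening: 38.8
gripper_force: 40.9
pos [532.1   3.7 308.1] head 173.90 F [ 0.5  0.5 -1.1] open 38.8 t 15.5 tilt [ 0.002 -0.001 -1.   ]
rz -0.26 txyz [-1.2  1.3 99.6]
tcp jig [ -6.  -41.3] F jig [0.4 0.5]
```

```bash
python3 -m crank '[{"fingers":30,"tx":0,"ty":0,"tz":35,"rx":0,"ry":0,"rz":0},{"fingers":30,"tx":0,"ty":0,"tz":35,"rx":0,"ry":0,"rz":0},{"fingers":30,"tx":0,"ty":0,"tz":22,"rx":0,"ry":0,"rz":0},{"fingers":30,"tx":0,"ty":0,"tz":6,"rx":0,"ry":0,"rz":0},{"fingers":30,"tx":0,"ty":0,"tz":1.5,"rx":0,"ry":0,"rz":0}]'
python3 -m crank '[{"fingers":54,"tx":0,"ty":0,"tz":0,"rx":0,"ry":0,"rz":0},{"fingers":54,"tx":0,"ty":0,"tz":0,"rx":0,"ry":0,"rz":0},{"fingers":54,"tx":0,"ty":0,"tz":-10,"rx":0,"ry":0,"rz":0},{"fingers":54,"tx":0,"ty":0,"tz":-30,"rx":0,"ry":0,"rz":0},{"fingers":54,"tx":0,"ty":0,"tz":-40,"rx":0,"ry":0,"rz":0},{"fingers":60,"tx":0,"ty":0,"tz":-20,"rx":0,"ry":0,"rz":0},{"fingers":60,"tx":0,"ty":0,"tz":0,"rx":0,"ry":0,"rz":0}]'; python3 to.py 460 -334.6 307 174.16; python3 sp.py
python3 - <<'E'
import numpy as np
P=np.array([[515.7,-241.0],[532.3,-419.0],[404.4,-428.1],[388.2,-251.7]])
print('lid centre',P.mean(0),np.degrees(np.arctan2(*(P[0]-P[1]+P[3]-P[2])[::-1])))
E
```

```text
clock: 16.0
ee_pos: [532.6, 5.8, 208.7]
orientation: [[-0.995, 0.102, -0.002], [0.102, 0.995, -0.001], [0.002, -0.001, -1.0]]
ft_force: [0.1, -0.2, -1.0]
opening: 39.1
gripper_force: 40.9
clock: 16.7
ee_pos: [533.6, 5.2, 314.6]
orientation: [[-0.995, 0.103, 0.008], [0.103, 0.995, 0.002], [-0.008, 0.003, -1.0]]
ft_force: [0.9, 0.2, -0.2]
opening: 60.1
gripper_force: 0.0
pos [533.6   5.2 314.6] head 174.09 F [ 0.9  0.2 -0.2] open 60.1 t 16.7 tilt [-0.008  0.003 -1.   ]
rz -0.07 txyz [  38.7 -345.5    6.2]
[418 263   8  19 133] [ 460.6 -333.7   45. ]
[514 288  19  12 138] [ 409.8 -569.    45. ]
[430 363  19  14 142] [ 236.6 -369.3   45. ]
lid centre [ 460.15 -334.95] 95.2877064476525
```

```bash
python3 -m crank '[{"fingers":60,"tx":0,"ty":0,"tz":0,"rx":0,"ry":0,"rz":-5.6},{"fingers":60,"tx":0,"ty":0,"tz":0,"rx":0,"ry":0,"rz":-5.6},{"fingers":60,"tx":0,"ty":0,"tz":0,"rx":0,"ry":0,"rz":0}]'; python3 to.py 460 -334.8 307 -174.7
```

```text
clock: 17.05
ee_pos: [532.2, 4.8, 309.3]
orientation: [[-0.996, -0.093, -0.001], [-0.093, 0.996, -0.0], [0.001, 0.0, -1.0]]
ft_force: [0.0, -0.4, 0.6]
opening: 59.8
gripper_force: 0.0
pos [532.2   4.8 309.3] head -174.67 F [ 0.  -0.4  0.6] open 59.8 t 17.1 tilt [ 0.001  0.    -1.   ]
rz 0.03 txyz [ 103.3 -331.5    2.3]
```

```bash
python3 -m crank '[{"fingers":60,"tx":12.9,"ty":-41.4,"tz":0,"rx":0,"ry":0,"rz":0},{"fingers":60,"tx":12.9,"ty":-41.4,"tz":0,"rx":0,"ry":0,"rz":0},{"fingers":60,"tx":12.9,"ty":-41.4,"tz":0,"rx":0,"ry":0,"rz":0},{"fingers":60,"tx":12.9,"ty":-41.4,"tz":0,"rx":0,"ry":0,"rz":0},{"fingers":60,"tx":12.9,"ty":-41.4,"tz":0,"rx":0,"ry":0,"rz":0},{"fingers":60,"tx":12.9,"ty":-41.4,"tz":0,"rx":0,"ry":0,"rz":0},{"fingers":60,"tx":12.9,"ty":-41.4,"tz":0,"rx":0,"ry":0,"rz":0},{"fingers":60,"tx":12.9,"ty":-41.4,"tz":0,"rx":0,"ry":0,"rz":0},{"fingers":60,"tx":0,"ty":0,"tz":0,"rx":0,"ry":0,"rz":0},{"fingers":60,"tx":0,"ty":0,"tz":0,"rx":0,"ry":0,"rz":0}]'; python3 to.py 460 -334.8 192 -174.7; python3 sp.py
python3 - <<'E'
from h import *
T=ctrl.read_camera('top')['img'];S=ctrl.read_camera('side')['img']
cv2.imwrite('pics/t5.png',T)
cv2.imwrite('pics/two5.png',cv2.resize(np.vstack([T[150:320,190:490],S[170:340,190:490]]),None,fx=1.75,fy=1.75))
E
python3 crate.py pics/t5.png
```

```text
clock: 18.05
ee_pos: [459.4, -335.2, 308.8]
orientation: [[-0.996, -0.087, -0.001], [-0.087, 0.996, 0.001], [0.001, 0.001, -1.0]]
ft_force: [-0.7, 0.6, 0.5]
opening: 59.9
gripper_force: 0.0
pos [ 459.4 -335.2  308.8] head -175.04 F [-0.7  0.6  0.5] open 59.9 t 18.1 tilt [ 0.001  0.001 -1.   ]
rz -0.34 txyz [ -0.8   0.3 116.8]
[233 230  17  18 224] [541.7  88.1  45. ]
[267 235  17  16 205] [532.1   9.   45. ]
[430 363  19  14 144] [ 236.7 -369.3   45. ]
[[216.39312744140625, 260.1698303222656], [221.7335662841797, 205.87545776367188], [298.93743896484375, 213.46926879882812], [293.59698486328125, 267.7636413574219]]
expected if home [[222.9, 205.9], [299.2, 213.4], [293.6, 268.1], [216.5, 260.5]]
```

View pics/two5.png

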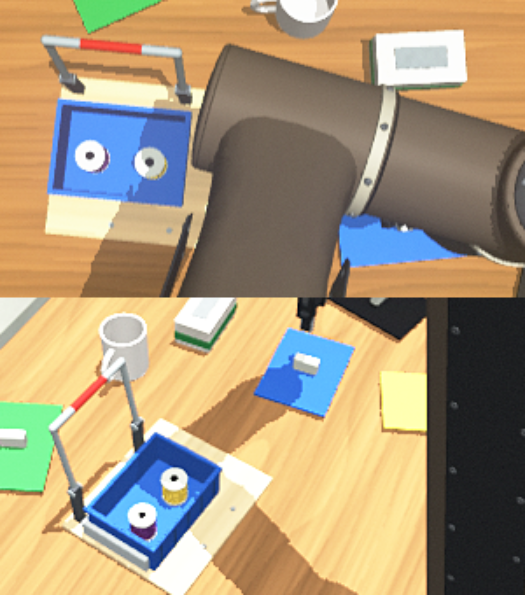

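Both spools stand in the crate, at top-crop (90,155) and (150,162), and the crate is still home. The lid hasn't moved and the gripper is above it. Next I grasp its grip.

```bash
python3 -m crank '[{"fingers":50,"tx":-0.8,"ty":0,"tz":38,"rx":0,"ry":0,"rz":-0.3},{"fingers":50,"tx":0,"ty":0,"tz":38,"rx":0,"ry":0,"rz":0},{"fingers":50,"tx":0,"ty":0,"tz":38,"rx":0,"ry":0,"rz":0},{"fingers":50,"tx":0,"ty":0,"tz":3,"rx":0,"ry":0,"rz":0},{"fingers":8,"tx":0,"ty":0,"tz":0,"rx":0,"ry":0,"rz":0},{"fingers":8,"tx":0,"ty":0,"tz":0,"rx":0,"ry":0,"rz":0},{"fingers":8,"tx":0,"ty":0,"tz":0,"rx":0,"ry":0,"rz":0},{"fingers":8,"tx":0,"ty":0,"tz":0,"rx":0,"ry":0,"rz":0},{"fingers":8,"tx":0,"ty":0,"tz":0,"rx":0,"ry":0,"rz":0},{"fingers":8,"tx":0,"ty":0,"tz":0,"rx":0,"ry":0,"rz":0}]' 80
python3 -m crank '[{"fingers":8,"tx":0,"ty":0,"tz":-30,"rx":0,"ry":0,"rz":0},{"fingers":8,"tx":0,"ty":0,"tz":-40,"rx":0,"ry":0,"rz":0},{"fingers":8,"tx":0,"ty":0,"tz":-40,"rx":0,"ry":0,"rz":0},{"fingers":8,"tx":0,"ty":0,"tz":0,"rx":0,"ry":0,"rz":5.5},{"fingers":8,"tx":0,"ty":0,"tz":0,"rx":0,"ry":0,"rz":5.6},{"fingers":8,"tx":0,"ty":0,"tz":0,"rx":0,"ry":0,"rz":0},{"fingers":8,"tx":0,"ty":0,"tz":0,"rx":0,"ry":0,"rz":0}]'
python3 to.py 542.3 44.2 302 174.16
```

```text
clock: 19.25
ee_pos: [461.9, -334.3, 194.8]
orientation: [[-0.995, -0.097, 0.004], [-0.097, 0.995, -0.001], [-0.004, -0.002, -1.0]]
ft_force: [-0.9, 3.3, 7.4]
opening: 16.6
gripper_force: 79.6
clock: 19.95
ee_pos: [460.8, -334.2, 302.9]
orientation: [[-0.996, 0.094, 0.001], [0.094, 0.996, -0.0], [-0.001, -0.0, -1.0]]
ft_force: [-0.6, -0.5, -2.2]
opening: 16.2
gripper_force: 78.6
pos [ 460.8 -334.2  302.9] head 174.61 F [-0.6 -0.5 -2.2] open 16.2 t 19.9 tilt [-0.001 -0.    -1.   ]
rz 0.45 txyz [-42.6 384.7   0.9]
```

```bash
python3 -m crank '[{"fingers":8,"tx":-4.2,"ty":38.5,"tz":0,"rx":0,"ry":0,"rz":0.4},{"fingers":8,"tx":-4.2,"ty":38.5,"tz":0,"rx":0,"ry":0,"rz":0},{"fingers":8,"tx":-4.2,"ty":38.5,"tz":0,"rx":0,"ry":0,"rz":0},{"fingers":8,"tx":-4.2,"ty":38.5,"tz":0,"rx":0,"ry":0,"rz":0},{"fingers":8,"tx":-4.2,"ty":38.5,"tz":0,"rx":0,"ry":0,"rz":0},{"fingers":8,"tx":-4.2,"ty":38.5,"tz":0,"rx":0,"ry":0,"rz":0},{"fingers":8,"tx":-4.2,"ty":38.5,"tz":0,"rx":0,"ry":0,"rz":0},{"fingers":8,"tx":-4.2,"ty":38.5,"tz":0,"rx":0,"ry":0,"rz":0},{"fingers":8,"tx":-4.2,"ty":38.5,"tz":0,"rx":0,"ry":0,"rz":0},{"fingers":8,"tx":-4.2,"ty":38.5,"tz":0,"rx":0,"ry":0,"rz":0},{"fingers":8,"tx":0,"ty":0,"tz":0,"rx":0,"ry":0,"rz":0},{"fingers":8,"tx":0,"ty":0,"tz":0,"rx":0,"ry":0,"rz":0}]';python3 to.py 542.3 44.2 302 174.16
python3 - <<'E'
from h import *
T=ctrl.read_camera('top')['img'];S=ctrl.read_camera('side')['img']
cv2.imwrite('pics/t6.png',T);cv2.imwrite('pics/s6.png',S)
cv2.imwrite('pics/two6.png',cv2.resize(np.vstack([T[165:305,190:390],S[200:350,190:390]]),None,fx=2,fy=2))
E
```

```text
clock: 21.15
ee_pos: [542.3, 45.4, 302.1]
orientation: [[-0.995, 0.1, -0.001], [0.1, 0.995, -0.0], [0.001, -0.0, -1.0]]
ft_force: [0.4, -0.9, -1.5]
opening: 16.1
gripper_force: 79.0
pos [542.3  45.4 302.1] head 174.28 F [ 0.4 -0.9 -1.5] open 16.1 t 21.1 tilt [ 0.001 -0.    -1.   ]
rz 0.12 txyz [-0.1 -1.2  0.1]
```

View pics/two6.png

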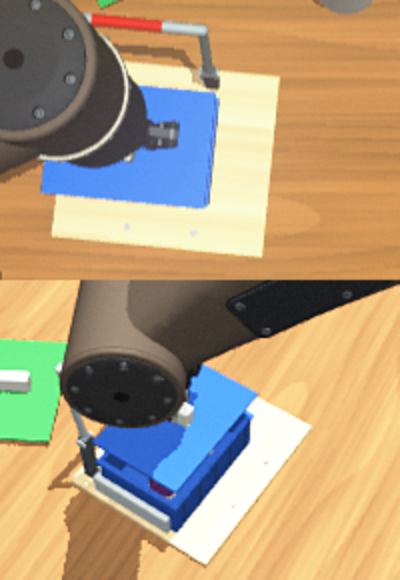

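The lid hangs level above the crate. Its plate corners in the top crop are at (219,92), (209,208) and (41,194). I'll fit its offset.

Run:
```python
from fit import *
T=ctrl.read_camera('top');S=ctrl.read_camera('side')
for z in(118,121,124):
  p=fit([(T,[(64,-89,z),(-64,-89,z),(-64,89,z)],np.array([(219,92),(209,208),(41,194)])/2+[190,165]-.25),
  (S,[(64,-89,z)],np.array([(201,364)])/2+[190,60]-.25)],[542,44,-.1])
  a=-.102;R=np.array([[np.cos(a),-np.sin(a)],[np.sin(a),np.cos(a)]]);print(z,'jig off',R.T@(p[:2]-[542.325,44.246]),p[2]-a)
```

```text
[ 5.38695e+02  4.32070e+01 -9.80000e-02] res [-0.2, 0.5, -1.0, 0.7, 1.4, -0.0, -11.0, -6.7]
118 jig off [-3.50520609 -1.40300557] 0.0035857950961463853
[ 5.38463e+02  4.29500e+01 -9.90000e-02] res [-0.2, 0.4, -1.0, 0.8, 1.2, 0.0, -10.9, -7.4]
121 jig off [-3.71030995 -1.68239994] 0.003207963358879365
[ 5.38218e+02  4.26660e+01 -9.90000e-02] res [-0.1, 0.3, -1.0, 0.8, 0.9, 0.0, -10.8, -8.2]
124 jig off [-3.92446463 -1.99042798] 0.002859297836463562
```

```bash
python3 - <<'E'
from fit import *
T=ctrl.read_camera('top');S=ctrl.read_camera('side')
for z in(118,121,124):
  p=fit([(T,[(64,-89,z),(-64,-89,z),(-64,89,z)],np.array([(219,92),(209,208),(41,194)])/2+[190,165]-.25),
  (S,[(-64,-89,z),(-64,89,z)],np.array([(258,394),(157,478)])/2+[190,60]-.25)],[542,44,-.1])
  a=-.102;R=np.array([[np.cos(a),-np.sin(a)],[np.sin(a),np.cos(a)]]);print(z,'jig off',R.T@(p[:2]-[542.325,44.246]),p[2]-a)
E
python3 - <<'E'
import cv2,numpy as np
T=cv2.imread('pics/t6.png')[195:285,200:310];S=cv2.imread('pics/s6.png')[235:330,215:325]
cv2.imwrite('pics/z6.png',np.hstack([cv2.resize(T,(396,324),interpolation=cv2.INTER_CUBIC),cv2.resize(S,(375,324),interpolation=cv2.INTER_CUBIC)]))
E
```

```text
[ 5.4201e+02  4.3211e+01 -1.1800e-01] res [0.3, -0.1, -1.7, -0.1, 0.9, -2.4, 0.1, -0.2, 8.4, 6.6]
118 jig off [-0.20835361 -1.06142947] -0.016472769950975602
[ 5.42056e+02  4.32430e+01 -1.23000e-01] res [0.3, -0.1, -2.0, 0.0, 0.5, -2.7, 0.1, -0.8, 8.1, 5.9]
121 jig off [-0.16535385 -1.02525872] -0.02128645924825215
[ 5.41894e+02  4.30160e+01 -1.24000e-01] res [0.3, -0.2, -2.0, 0.1, 0.2, -2.8, 0.3, -1.5, 8.1, 5.2]
124 jig off [-0.30363565 -1.2677181 ] -0.0222848718013981
```

View pics/z6.png

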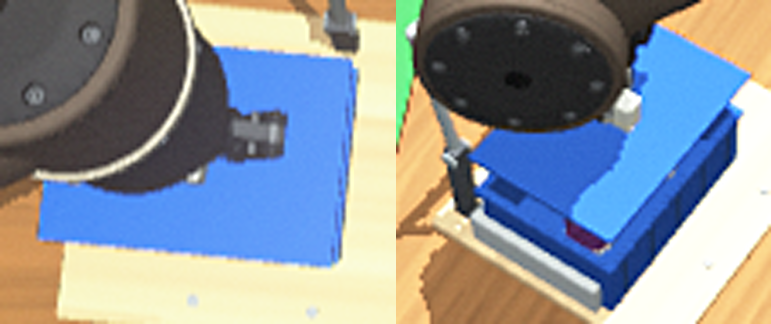

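The zoomed corners are clear: side lid corners at (612,243), (749,74) and (468,163), top at (356,60), (340,264) and (38,240). I'll refit with these.

Run:
```python
from fit import *
T=ctrl.read_camera('top');S=ctrl.read_camera('side')
for z in(118,121,124):
  p=fit([(T,[(64,-89,z),(-64,-89,z),(-64,89,z)],np.array([(356,60),(340,264),(38,240)])/3.6+[200,195]-.4),
  (S,[(-64,89,z),(-64,-89,z),(64,89,z)],np.array([(278.4,306.3),(318.5,256.7),(236.1,282.8)])-.4)],[542,44,-.1])
  a=-.102;R=np.array([[np.cos(a),-np.sin(a)],[np.sin(a),np.cos(a)]]);print(z,'jig off',R.T@(p[:2]-[542.325,44.246]),p[2]-a)
```

```text
[ 5.40453e+02  4.49510e+01 -9.00000e-02] res [-0.5, -1.1, -1.3, 0.4, 0.9, 0.0, 0.2, 0.2, 0.5, 0.0, 0.1, -0.9]
118 jig off [-1.93444251  0.51109928] 0.012202953729790855
[ 5.39922e+02  4.54680e+01 -9.00000e-02] res [-0.8, -1.1, -1.7, 0.6, 0.3, 0.2, 0.2, -0.2, 0.6, -0.5, -0.0, -1.4]
121 jig off [-2.51489855  0.97085143] 0.011560238997248215
[ 5.39491e+02  4.56860e+01 -9.10000e-02] res [-1.0, -1.1, -1.9, 0.7, -0.1, 0.3, 0.2, -0.7, 0.8, -1.1, -0.1, -2.0]
124 jig off [-2.96637987  1.14380571] 0.011430903783760882
```

```bash
python3 -m crank '[{"fingers":8,"tx":-1.8,"ty":-0.5,"tz":15,"rx":0,"ry":0,"rz":0.5},{"fingers":8,"tx":0,"ty":0,"tz":13,"rx":0,"ry":0,"rz":0},{"fingers":8,"tx":0,"ty":0,"tz":4,"rx":0,"ry":0,"rz":0},{"fingers":8,"tx":0,"ty":0,"tz":3,"rx":0,"ry":0,"rz":0},{"fingers":8,"tx":0,"ty":0,"tz":2,"rx":0,"ry":0,"rz":0}]'
python3 -m crank '[{"fingers":8,"tx":0,"ty":0,"tz":2,"rx":0,"ry":0,"rz":0},{"fingers":8,"tx":0,"ty":0,"tz":1,"rx":0,"ry":0,"rz":0},{"fingers":8,"tx":0,"ty":0,"tz":0,"rx":0,"ry":0,"rz":0}]'; python3 jp.py
```

```text
clock: 22.05
ee_pos: [544.2, 43.8, 265.3]
orientation: [[-0.994, 0.112, -0.0], [0.112, 0.994, -0.0], [0.0, -0.0, -1.0]]
ft_force: [0.2, -0.4, -1.7]
opening: 16.5
gripper_force: 79.0
clock: 22.35
ee_pos: [544.1, 43.8, 262.5]
orientation: [[-0.994, 0.112, 0.0], [0.112, 0.994, 0.0], [-0.0, 0.0, -1.0]]
ft_force: [-0.6, -0.3, -1.7]
opening: 16.5
gripper_force: 79.0
tcp jig [ 1.8 -0.3] F jig [-0.6 -0.3]
```

```bash
python3 -m crank '[{"fingers":8,"tx":0,"ty":0,"tz":1.5,"rx":0,"ry":0,"rz":0},{"fingers":8,"tx":0,"ty":0,"tz":1,"rx":0,"ry":0,"rz":0},{"fingers":8,"tx":0,"ty":0,"tz":0,"rx":0,"ry":0,"rz":0}]'; python3 -m crank '[{"fingers":8,"tx":0,"ty":0,"tz":1.5,"rx":0,"ry":0,"rz":0},{"fingers":8,"tx":0,"ty":0,"tz":0,"rx":0,"ry":0,"rz":0}]';python3 jp.py
```

```text
clock: 22.65
ee_pos: [544.1, 43.8, 259.9]
orientation: [[-0.994, 0.112, 0.0], [0.112, 0.994, 0.0], [-0.0, 0.0, -1.0]]
ft_force: [-0.2, 0.1, -1.4]
opening: 16.4
gripper_force: 79.1
clock: 22.85
ee_pos: [544.1, 43.8, 259.7]
orientation: [[-0.994, 0.112, 0.001], [0.112, 0.994, -0.0], [-0.001, -0.0, -1.0]]
ft_force: [-5.7, -0.4, 11.0]
opening: 16.4
gripper_force: 80.8
tcp jig [ 1.8 -0.2] F jig [-5.7 -1. ]
```

```bash
python3 -m crank '[{"fingers":45,"tx":0,"ty":0,"tz":0,"rx":0,"ry":0,"rz":0},{"fingers":45,"tx":0,"ty":0,"tz":0,"rx":0,"ry":0,"rz":0},{"fingers":45,"tx":0,"ty":0,"tz":-5,"rx":0,"ry":0,"rz":0},{"fingers":45,"tx":0,"ty":0,"tz":-30,"rx":0,"ry":0,"rz":0},{"fingers":45,"tx":0,"ty":0,"tz":-45,"rx":0,"ry":0,"rz":0},{"fingers":0,"tx":0,"ty":0,"tz":-45,"rx":0,"ry":0,"rz":0},{"fingers":0,"tx":0,"ty":0,"tz":-40,"rx":0,"ry":0,"rz":0},{"fingers":0,"tx":0,"ty":0,"tz":0,"rx":0,"ry":0,"rz":0},{"fingers":0,"tx":0,"ty":0,"tz":0,"rx":0,"ry":0,"rz":0}]'; python3 to.py 686.6 29.5 425 174.16
```

```text
clock: 23.75
ee_pos: [544.0, 43.7, 424.7]
orientation: [[-0.994, 0.112, 0.002], [0.112, 0.994, 0.001], [-0.002, 0.002, -1.0]]
ft_force: [-0.2, 0.1, -1.2]
opening: -0.1
gripper_force: 0.0
pos [544.   43.7 424.7] head 173.55 F [-0.2  0.1 -1.2] open -0.1 t 23.8 tilt [-0.002  0.002 -1.   ]
rz -0.61 txyz [-143.3    0.4    0. ]
```

```bash
python3 -m crank '[{"fingers":0,"tx":-36,"ty":0,"tz":0,"rx":0,"ry":0,"rz":-0.6},{"fingers":0,"tx":-36,"ty":0,"tz":0,"rx":0,"ry":0,"rz":0},{"fingers":0,"tx":-36,"ty":0,"tz":0,"rx":0,"ry":0,"rz":0},{"fingers":0,"tx":-36,"ty":0,"tz":0,"rx":0,"ry":0,"rz":0},{"fingers":0,"tx":0,"ty":0,"tz":0,"rx":0,"ry":0,"rz":0},{"fingers":0,"tx":0,"ty":0,"tz":0,"rx":0,"ry":0,"rz":0}]'; python3 to.py 686.6 29.5 338 174.16; python3 jp.py
python3 - <<'E'
from h import *
T=ctrl.read_camera('top')['img'];S=ctrl.read_camera('side')['img']
cv2.imwrite('pics/two7.png',np.vstack([cv2.resize(T[120:300,190:390],(400,360)),cv2.resize(S[170:350,190:390],(400,360))])[:,:][:600+120:1])
cv2.imwrite('pics/two7.png',cv2.resize(np.hstack([T[120:300,170:380],S[170:350,180:390]]),(790,338)))
E
```

```text
clock: 24.35
ee_pos: [687.7, 28.5, 420.5]
orientation: [[-0.995, 0.103, -0.004], [0.103, 0.995, -0.001], [0.004, -0.001, -1.0]]
ft_force: [-0.4, 0.1, -1.0]
opening: -0.3
gripper_force: 0.0
pos [687.7  28.5 420.5] head 174.11 F [-0.4  0.1 -1. ] open -0.3 t 24.4 tilt [ 0.004 -0.001 -1.   ]
rz -0.05 txyz [ 0.9  1.  82.5]
tcp jig [146.3  -0.8] F jig [-0.4  0.1]
```

View pics/two7.png

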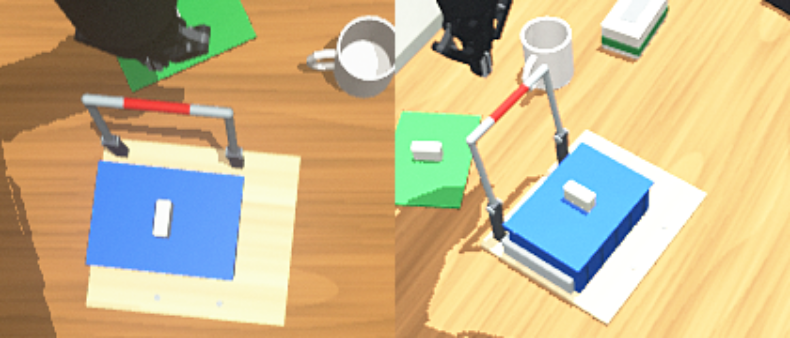

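The lid sits flat on the crate, grip at (162,218) in the top crop, and the gripper is behind the bail bar. I lower it and push the bail over.

```bash
python3 -m crank '[{"fingers":0,"tx":0,"ty":1,"tz":41,"rx":0,"ry":0,"rz":0},{"fingers":0,"tx":0,"ty":0,"tz":41,"rx":0,"ry":0,"rz":0},{"fingers":0,"tx":8,"ty":0,"tz":0,"rx":0,"ry":0,"rz":0},{"fingers":0,"tx":8,"ty":0,"tz":0,"rx":0,"ry":0,"rz":0},{"fingers":0,"tx":10,"ty":0,"tz":0,"rx":0,"ry":0,"rz":0},{"fingers":0,"tx":10,"ty":0,"tz":0,"rx":0,"ry":0,"rz":0},{"fingers":0,"tx":10,"ty":0,"tz":0,"rx":0,"ry":0,"rz":0},{"fingers":0,"tx":10,"ty":0,"tz":0,"rx":0,"ry":0,"rz":0}]';python3 jp.py
```

```text
clock: 25.25
ee_pos: [630.9, 35.6, 342.8]
orientation: [[-0.995, 0.102, 0.002], [0.102, 0.995, 0.001], [-0.002, 0.001, -1.0]]
ft_force: [1.3, 0.4, 0.8]
opening: 0.1
gripper_force: 0.0
tcp jig [89.   0.4] F jig [1.3 0.6]
```

```bash
python3 -m crank '[{"fingers":0,"tx":10,"ty":0,"tz":0,"rx":0,"ry":0,"rz":0},{"fingers":0,"tx":10,"ty":0,"tz":0,"rx":0,"ry":0,"rz":0},{"fingers":0,"tx":10,"ty":0,"tz":0,"rx":0,"ry":0,"rz":0},{"fingers":0,"tx":10,"ty":0,"tz":0,"rx":0,"ry":0,"rz":0},{"fingers":0,"tx":10,"ty":0,"tz":0,"rx":0,"ry":0,"rz":0},{"fingers":0,"tx":0,"ty":0,"tz":0,"rx":0,"ry":0,"rz":0}]';python3 jp.py
```

```text
clock: 25.85
ee_pos: [580.5, 40.5, 341.4]
orientation: [[-0.995, 0.101, -0.001], [0.101, 0.995, 0.0], [0.001, -0.0, -1.0]]
ft_force: [-0.2, -0.5, 0.3]
opening: 0.5
gripper_force: 0.0
tcp jig [38.4  0.2] F jig [-0.1 -0.5]
```

```bash
cat > bail.py <<'E'
from fit import *
for n in('top','side'):
    c=ctrl.read_camera(n);im=c['img'].astype(int);cv2.imwrite('pics/b_%s.png'%n,c['img']);m=((im[...,2]>130)&(im[...,1]<75)&(im[...,0]<75)).astype(np.uint8)
    k,l,st,ce=cv2.connectedComponentsWithStats(m)
    if k<2: print(n,'no red');continue
    i=1+st[1:,4].argmax();p=ce[i]
    j=[542.325,44.246,-.102];A=np.linspace(-.1,2.05,216)
    P=proj(c,place(j,[(88-130*np.cos(a),0,85+130*np.sin(a)) for a in A]));d=np.linalg.norm(P-p,axis=1);print(n,'red',p.round(1),st[i],'angle %.2f err %.1f px'%(A[d.argmin()],d.min()))
E
python3 bail.py
```

```text
top red [257.  221.6] [250 219  17   6  36] angle 1.01 err 6.7 px
side red [267.6 246.2] [259 236  20  20  87] angle 1.03 err 2.0 px
```

```bash
python3 -m crank '[{"fingers":0,"tx":8,"ty":0,"tz":0,"rx":0,"ry":0,"rz":0},{"fingers":0,"tx":8,"ty":0,"tz":0,"rx":0,"ry":0,"rz":0},{"fingers":0,"tx":8,"ty":0,"tz":0,"rx":0,"ry":0,"rz":0},{"fingers":0,"tx":0,"ty":0,"tz":0,"rx":0,"ry":0,"rz":0},{"fingers":0,"tx":-15,"ty":0,"tz":0,"rx":0,"ry":0,"rz":0},{"fingers":0,"tx":0,"ty":0,"tz":-40,"rx":0,"ry":0,"rz":0},{"fingers":0,"tx":0,"ty":0,"tz":0,"rx":0,"ry":0,"rz":0}]';python3 jp.py;python3 bail.py;python3 to.py 542 44 375 174.16
```

```text
clock: 26.65
ee_pos: [574.2, 41.5, 385.9]
orientation: [[-0.995, 0.101, 0.006], [0.101, 0.995, 0.001], [-0.006, 0.001, -1.0]]
ft_force: [0.2, 1.0, 0.4]
opening: 0.2
gripper_force: 0.0
tcp jig [31.9  0.5] F jig [0.1 1. ]
top red [245.9 232.2] [233 229  34   7  93] angle 0.82 err 4.5 px
side red [278.2 253.4] [269 244  18  19  39] angle 0.80 err 0.9 px
pos [572.8  41.4 382.4] head 174.16 F [-0.3 -1.  -0.7] open -0.1 t 26.8 tilt [-0.001  0.001 -1.   ]
rz -0.00 txyz [30.9 -0.6  7.3]
```

```bash
python3 -m crank '[{"fingers":0,"tx":20,"ty":0,"tz":0,"rx":0,"ry":0,"rz":0},{"fingers":0,"tx":19,"ty":0,"tz":0,"rx":0,"ry":0,"rz":0},{"fingers":0,"tx":0,"ty":0,"tz":17,"rx":0,"ry":0,"rz":0},{"fingers":0,"tx":6,"ty":0,"tz":14,"rx":0,"ry":0,"rz":0},{"fingers":0,"tx":6,"ty":0,"tz":14,"rx":0,"ry":0,"rz":0},{"fingers":0,"tx":6,"ty":0,"tz":11,"rx":0,"ry":0,"rz":0},{"fingers":0,"tx":6,"ty":0,"tz":11,"rx":0,"ry":0,"rz":0},{"fingers":0,"tx":0,"ty":0,"tz":0,"rx":0,"ry":0,"rz":0}]';python3 jp.py;python3 bail.py
```

```text
clock: 27.55
ee_pos: [508.1, 47.7, 312.6]
orientation: [[-0.995, 0.101, -0.004], [0.101, 0.995, -0.001], [0.004, -0.001, -1.0]]
ft_force: [-0.2, 0.0, -0.0]
opening: -0.3
gripper_force: 0.0
tcp jig [-34.4  -0. ] F jig [-0.2  0. ]
top no red
side red [147.8 382. ] [145 380   6   4   9] angle -0.10 err 172.7 px
```

```bash
python3 -m crank '[{"fingers":0,"tx":4,"ty":0,"tz":12,"rx":0,"ry":0,"rz":0},{"fingers":0,"tx":4,"ty":0,"tz":12,"rx":0,"ry":0,"rz":0},{"fingers":0,"tx":2,"ty":0,"tz":10,"rx":0,"ry":0,"rz":0},{"fingers":0,"tx":1,"ty":0,"tz":8,"rx":0,"ry":0,"rz":0}]';python3 jp.py
python3 -m crank '[{"fingers":0,"tx":0,"ty":0,"tz":4,"rx":0,"ry":0,"rz":0},{"fingers":0,"tx":0,"ty":0,"tz":2,"rx":0,"ry":0,"rz":0},{"fingers":0,"tx":0,"ty":0,"tz":0,"rx":0,"ry":0,"rz":0}]'
```

```text
clock: 28.05
ee_pos: [499.6, 48.9, 272.0]
orientation: [[-0.995, 0.102, 0.0], [0.102, 0.995, 0.0], [-0.0, 0.0, -1.0]]
ft_force: [1.0, 0.0, 0.9]
opening: -0.1
gripper_force: 0.5
tcp jig [-43.    0.3] F jig [1.  0.1]
clock: 28.35
ee_pos: [499.5, 48.9, 266.2]
orientation: [[-0.995, 0.102, -0.0], [0.102, 0.995, -0.0], [0.0, -0.0, -1.0]]
ft_force: [0.3, 0.4, -0.2]
opening: -0.2
gripper_force: 0.0
```

```bash
python3 -m crank '[{"fingers":0,"tx":0,"ty":0,"tz":2,"rx":0,"ry":0,"rz":0},{"fingers":0,"tx":0,"ty":0,"tz":1,"rx":0,"ry":0,"rz":0},{"fingers":0,"tx":0,"ty":0,"tz":0,"rx":0,"ry":0,"rz":0}]';python3 -m crank '[{"fingers":0,"tx":0,"ty":0,"tz":1,"rx":0,"ry":0,"rz":0},{"fingers":0,"tx":0,"ty":0,"tz":0,"rx":0,"ry":0,"rz":0}]'
```

```text
clock: 28.65
ee_pos: [499.6, 49.0, 264.2]
orientation: [[-0.995, 0.101, 0.001], [0.101, 0.995, 0.0], [-0.001, 0.0, -1.0]]
ft_force: [-2.9, -0.1, 7.1]
opening: 0.1
gripper_force: 3.4
clock: 28.85
ee_pos: [499.6, 49.0, 264.0]
orientation: [[-0.995, 0.101, 0.001], [0.101, 0.995, 0.0], [-0.001, 0.0, -1.0]]
ft_force: [-6.0, -0.2, 14.8]
opening: 0.1
gripper_force: 7.6
```

```bash
python3 -m crank '[{"fingers":0,"tx":0,"ty":0,"tz":-10,"rx":0,"ry":0,"rz":0},{"fingers":0,"tx":0,"ty":0,"tz":-45,"rx":0,"ry":0,"rz":0},{"fingers":0,"tx":0,"ty":0,"tz":-45,"rx":0,"ry":0,"rz":0},{"fingers":0,"tx":0,"ty":-48,"tz":0,"rx":0,"ry":0,"rz":0},{"fingers":0,"tx":0,"ty":-48,"tz":0,"rx":0,"ry":0,"rz":0},{"fingers":0,"tx":0,"ty":-48,"tz":0,"rx":0,"ry":0,"rz":0},{"fingers":0,"tx":0,"ty":-48,"tz":0,"rx":0,"ry":0,"rz":0},{"fingers":0,"tx":0,"ty":-48,"tz":0,"rx":0,"ry":0,"rz":0},{"fingers":0,"tx":0,"ty":-48,"tz":0,"rx":0,"ry":0,"rz":0},{"fingers":0,"tx":0,"ty":-48,"tz":0,"rx":0,"ry":0,"rz":0},{"fingers":0,"tx":0,"ty":0,"tz":0,"rx":0,"ry":0,"rz":0}]';python3 bail.py
python3 -c "
import cv2,numpy as np
T=cv2.imread('pics/b_top.png');S=cv2.imread('pics/b_side.png')
cv2.imwrite('pics/fin.png',np.hstack([cv2.resize(T[80:310,70:370],(390,300)),cv2.resize(S[150:400,110:420],(390,314))[:300]]))"
```

```text
clock: 29.95
ee_pos: [464.1, -289.8, 362.4]
orientation: [[-0.994, 0.107, -0.001], [0.107, 0.994, -0.001], [0.0, -0.001, -1.0]]
ft_force: [-0.0, 0.7, -0.9]
opening: -0.0
gripper_force: 0.0
top red [248.5 253.9] [240 251  18   6  62] angle 0.25 err 5.1 px
side red [293.  280.9] [285 273  16  20  73] angle 0.07 err 1.7 px
```

View pics/fin.png

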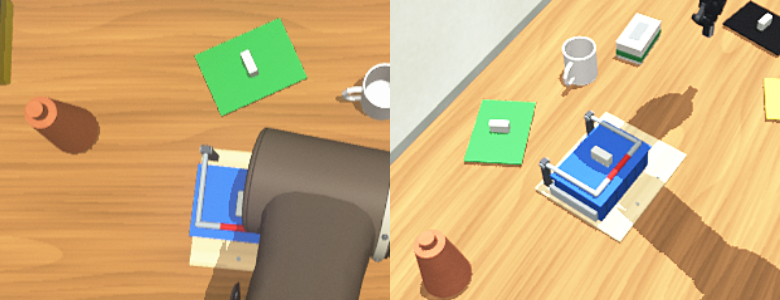

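The bail lies level across the lid, red part at (618,165) in the side crop. The bystanders are untouched and no spool is left on the table. One last zoom on the crate against the stops.

Run:
```python
from fit import *
S=ctrl.read_camera('side');j=[542.325,44.246,-.102]
im=S['img'][235:345,220:355];im=cv2.resize(im,None,fx=5,fy=5,interpolation=cv2.INTER_CUBIC)
for q in proj(S,place(j,[(-60,85,8),(-60,-85,8),(60,85,8),(-60,85,70)])): 
    u=((q-[220,235]+.4)*5);print(u.round()); cv2.drawMarker(im,tuple(int(v) for v in u),(0,0,255),cv2.MARKER_CROSS,14,1)
cv2.imwrite('pics/finz.png',im)
```

```text
[296. 460.]
[479. 232.]
[112. 347.]
[290. 397.]
```

View pics/finz.png

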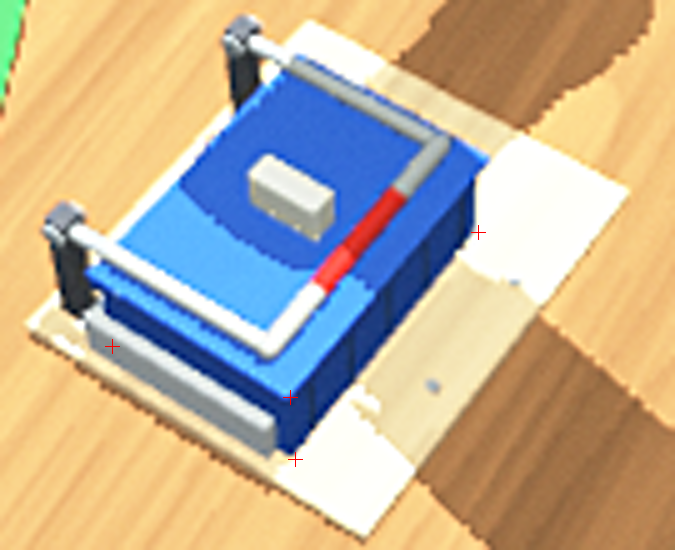

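The crate's corners are within about 1 px of the home prediction, and the left rail is flush against it. Handing in.

```bash
python3 -c "
from station import ctrl
print(ctrl.sign_off())"
```

```text
the job is handed in; nothing more can be done
None
```

I handed the job in after about 30 s of robot time: the crate is home against both stops, both spools on the table (purple and yellow) are in it, the lid is seated, the bail is down on its end stop, and the cone, mug and carton were not touched.

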